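# Spin-check the culture turntable and brake it on its mark

### The job

Flick the turntable with a fingertip so that it spins counter-clockwise (seen from above) at a gentle pace of a quarter of a turn to half a turn per second, and let it coast by itself until the yellow mark has passed the red pointer at least once. Then brake it with a fingertip so that the yellow mark comes to rest at the pointer, within about a centimetre, never leaving it standing anywhere else after it has coasted, and take the hand away. Do not pinch or lift anything: the culture dish stays in the middle of the platter, and the other things on the bench are left where they are.

Things in the scene. Friction and masses are not known exactly. Their poses are not given: they have to be found in the camera images.
- turntable: fixed foot of a bench turntable, origin under its centre; the pointer lies along its +x. On it runs a free round platter, 240 mm across, 10 mm thick, top 70 mm above the table: grey edge, blue outer band on top, white inside. The blue band (83 to 117 mm from the axis) is flat and clear, a good place for a braking fingertip.
- hub (a point): point on the turntable's vertical axis at the height of the platter's top (70 mm above the table).
- pointer (a point): tip of the fixed red pointer, put on the rim circle: 118 mm from the axis at the height of the platter's top (70 mm). The red finger is 24 mm long and starts 125 mm from the axis, on a grey upright standing 145 to 155 mm from the axis, 26 mm wide and 70 mm high, beyond the rim; nothing rises above the platter's top.
- mark (a point): outer end of the yellow mark, on the platter's top surface 118 mm from the axis. The mark is a flush yellow radial bar, 18 mm wide, from 85 mm radius out to the rim. It turns with the platter.
- platter (a joint): angle of the platter, rad: 0 (or any whole number of turns, 6.283 each) when the mark is at the pointer; grows counter-clockwise from above, counts over many turns, starts at 0.8 to 5.2. About 0.5 kg, inertia about 0.004 kg m2; left alone it loses only 0.04 to 0.1 rad/s each second; a fingertip pressed on it with a few newtons stops it almost at once.
- peg1 (a point): top centre of a black upright finger peg on the platter, 12 mm diameter, 22 mm tall above the platter's top (top at 92 mm), 75 mm from the axis, 60 degrees counter-clockwise of the mark.
- peg2 (a point): a like peg, 180 degrees from the mark.
- peg3 (a point): a like peg, 300 degrees counter-clockwise of the mark.
- dish_centre (a point): centre (half-way up) of a loose clear culture dish 65 mm across, 15 mm high with amber gel, which stands in the middle of the platter within a ring of grey lugs (34 to 38 mm from the axis, 5 mm high) and turns with it. It stays there.
- jar_yellow: bystander, leave alone: glass jar with a yellow lid, 78 mm across, 85 mm high. Origin at the centre of its underside.
- jar_black: bystander, leave alone: glass jar with a black lid, 86 mm across, 125 mm high. Origin at the centre of its underside.
- tip_box: bystander, leave alone: pipette-tip box, 85 x 120 x 59 mm high, clear and blue. Origin at the centre of its underside.
- tube_rack: bystander, leave alone: red tube rack, 60 x 140 x 53 mm high. Origin at the centre of its underside.
- marker: bystander, leave alone: white and green marker pen lying on the table, 135 x 15 x 15 mm. Origin at the centre of its underside.
There are look-alikes about, which are no part of the job. Of the things that look like the part that bears dish_centre, the largest one is meant.

How it is judged:
On the way, in this order (a step that is already met when the one before it is completed fails the run):
1. the platter spins freely counter-clockwise, untouched, at more than 1 rad/s (contact force between the fingers and platter below 0.05 N and velocity of joint platter above 1 rad/s), for 0.3 s.
2. still coasting untouched, the mark has passed the pointer and is coming round to it again (contact force between the fingers and platter below 0.05 N and velocity of joint platter above 0.15 rad/s and value of joint platter above 11.1 rad), for 0.1 s.
3. a fingertip holds the platter still with the mark at the pointer (contact force between the fingers and platter above 0.2 N and velocity of joint platter between -0.15 and 0.15 rad/s and horizontal distance between mark and pointer below 0.015 m), for 0.1 s.
At the end, for the whole second after the job is handed in: the platter is at rest (under 0.05 rad/s), untouched, with the outer end of the yellow mark within 15 mm of the pointer; the dish is in the middle of the platter (within 10 mm) and the bystanders are where they stood (within 20 mm) (horizontal distance between mark and pointer below 0.015 m and velocity of joint platter between -0.05 and 0.05 rad/s and value of joint platter above 12.3 rad and horizontal distance between dish_centre and hub below 0.01 m and height (world z) of dish_centre between 0.07 and 0.085 m and distance of each of jar_yellow, jar_black, tip_box, tube_rack, marker from where it was at the start of the episode below 0.02 m).
It fails at once if the platter is spun faster than about one turn per second (velocity of joint platter above 7 rad/s).
It fails at once if after it has coasted, the platter is left standing, untouched, away from the pointer (contact force between the fingers and platter below 0.05 N and velocity of joint platter between -0.01 and 0.01 rad/s and value of joint platter above 11.1 rad and not (horizontal distance between mark and pointer below 0.015 m)).
It fails at once if the dish is lifted or leaves the middle of the platter (height (world z) of dish_centre above 0.085 m or horizontal distance between dish_centre and hub above 0.015 m).
It fails at once if a bystander is moved or lifted (distance of any of jar_yellow, jar_black, tip_box, tube_rack, marker from where it was at the start of the episode above 0.02 m).
It also fails if it takes over 58 s, if anything falls off the work surface, if the arm or the gripper's body presses on something with over 40 N, if the wrist force passes 120 N, or if a joint passes its speed limit or range.

### The arm

A 6-joint arm with a two-finger parallel gripper is mounted at the origin on the work surface. World frame = base frame: x ahead of the robot, y to its left, z up, the work surface at z = 0. Lengths are in m, angles in rad, forces in N, time in s.
With the tool pointing down it reaches from about 0.425 to 0.95 m from the base axis. Payload 3.5 kg.
Tool frame: the origin (TCP) lies at the very end of the fingers, on their centre line; the grasp point (between the pads) lies 19 mm behind it; x points along the fingers, z is the direction in which the jaws open and shut, and the axes are right-handed (so a half turn about x gives the same grasp; the last joint's range is limited). The gripper opens to 85 mm and grips with 20 to 120 N. Pads are 22 mm wide; open, the fingers measure 114 mm over their backs; the gripper's body (76 mm by 85 mm) begins 54 mm behind the grasp point. The pads swing forward as they close: fully open they stand 13 mm farther back than shut.
Start: joints at [-1.406, 0.286, 1.577, -0, 1.279, -0.15], TCP at [0.209, -0.642, 0.231] pointing down, gripper open.
Joint ranges: [-2.77, 2.77], [-0.9, 2.22], [0.21, 2.48], [-1.53, 4.67], [0.24, 2.81], [-2.84, 2.84]. Speed limits (rad/s): [2.79, 2.79, 3.14, 3.14, 3.14, 3.14].

### API

Orientations are given as a unit quaternion [x, y, z, w].
In Python, from plant import ctrl, cams gives the robot as it stands.
- The arm moves only by the tool play_rows, never from a script. Its argument "rows" is a list of rows, each a list of 3 entries, a list of its own where there are three numbers: the opening in per cent of the stroke, from 0 (shut) to 100 (fully open), then the shift along the tool's x, y, z in units of 0.3 m (1.0 is 0.3 m), then the turn, a rotation vector about the tool's x, y, z in units of pi/2 rad (1.0 is pi/2 rad). A call has 1 to 10 rows; each row is the pose to reach, as a shift and turn from the pose commanded when the call began, along the tool's axes at that moment; what a row does not reach only later rows make up. A row lasts 1/12 s, in which the tool goes at most 41.7 mm and 7.16 degrees, less where a joint would pass 70% of its speed; a pose out of reach is approached as far as the arm can. A call with a number of a shift or a turn outside -1 to 1 is refused whole. A call with a gripper value outside its range is refused whole. The fingers move at their own pace and stop on an object; "force" is the grip in N (left out, the last holds). Time passes only in rows, so rows that repeat a pose let the fingers close. It gives the time, the measured TCP pose, the force and the opening at its end, in the units of the state.
- ctrl.get_state(): the state, without advancing time (a new reading comes with each control period).
- cams.read_camera(name): name is "scene" or "top"; returns a dict with "color" (480x640x3 uint8, red, green, blue), "fx", "fy", "cx", "cy" (pixels), "view" (4x4, takes a point from world to camera coordinates). Camera axes: x right, y down, z forward; pixel columns grow to the right and rows downward; lengths in m; the calibration is good to about 2 mm. A picture is of the moment at which its call begins. There is no depth.
- ctrl.sign_off(): hands the job in, once; it reports no verdict.
The state is a dict: "time": time; "qpos": joint angles; "dq": joint speeds; "joint_efforts": joint torques, N m; "eef_pos": TCP position; "tcp_rot": TCP orientation; "contact_force": force on the tool from outside, world axes, zero at the start; "wrist_torque": the same for the moment, N m; "opening": opening from 0.0 (shut) to 1.0 (fully open).
Only numpy, scipy, OpenCV 4.12 (cv2) and the standard library are available. Lean on these libraries where they do the work, as an engineer would, in place of code of your own. Each camera call takes 0.05 s, during which the arm holds its last target. There are 200 camera calls.

## Working session

There is one attempt and no reset: what is moved stays moved. The work goes in short steps, Python scripts to look and compute and a tool call to move; the robot and the scene stay as the last step left them, time stands still between calls to the robot, and variables do not carry over. Pictures are saved under pics/ and viewed, about 8 in all and at most 12, crops included, and the job is handed in when it is done.

Besides the shell and the picture viewer there is one more tool, called after "Emit:" as a command line: name --argument value ..., lists and objects as JSON in quotes. play_rows: Moves the arm, as the interface text tells. Shifts and turns lie within -1 to 1; 1 stands for 0.3 m of shift or pi/2 rad of turn. Its arguments: {"type":"object","properties":{"rows":{"type":"array"},"force":{"type":"number"}},"required":["rows"]}

```bash
mkdir -p pics; cat > h.py <<'E'
import numpy as np, cv2
from plant import ctrl, cams
def shot(name,fn):
    d=cams.read_camera(name); cv2.imwrite('pics/'+fn,d['color'][:,:,::-1]); return d
def ray(d,u,v):
    V=np.array(d['view']);R=V[:3,:3];t=V[:3,3]
    o=-R.T@t; r=R.T@np.array([(u-d['cx'])/d['fx'],(v-d['cy'])/d['fy'],1]); return o,r
def onz(d,u,v,z):
    o,r=ray(d,u,v); return o+r*(z-o[2])/r[2]
def proj(d,p):
    V=np.array(d['view']);c=V[:3,:3]@np.array(p)+V[:3,3]; return [d['fx']*c[0]/c[2]+d['cx'],d['fy']*c[1]/c[2]+d['cy']]
E
python3 - <<'E'
from h import *
a=shot('scene','s0.png');b=shot('top','t0.png')
for d in(a,b):
    print(d['fx'],d['cx'],d['cy'],np.round(d['view'],4).tolist())
print(ctrl.get_state())
E
```

```text
499.01923489892033 316.50445226515893 234.71525363611843 [[-0.6032, 0.7976, -0.0033, 0.3362], [0.5438, 0.4082, -0.7333, -0.2339], [-0.5835, -0.4441, -0.6799, 1.6293], [0.0, 0.0, 0.0, 1.0]]
467.6645887442584 317.8347047957829 243.18093994041078 [[0.0263, -0.9994, -0.0223, -0.0057], [-0.991, -0.0232, -0.1319, 0.5771], [0.1313, 0.0256, -0.991, 1.0836], [0.0, 0.0, 0.0, 1.0]]
{'time': 0.1, 'qpos': array([-1.40599054e+00,  2.87114688e-01,  1.57807880e+00, -1.64404840e-05,
        1.27861188e+00, -1.50027166e-01]), 'dq': array([ 3.75387021e-06, -2.88253961e-03, -4.27863390e-03,  1.83760517e-03,
        4.68926612e-04, -9.81191469e-04]), 'joint_efforts': array([ 6.12626372e-04, -4.07298267e+01, -2.93698740e+01, -1.44493506e-04,
        3.41639236e-03, -1.79709282e-06]), 'eef_pos': array([ 0.20892335, -0.64120401,  0.23003434]), 'tcp_rot': array([ 0.41597772,  0.57276316, -0.41488749,  0.57164085]), 'contact_force': array([-0.37152586,  0.23754334,  0.09607946]), 'wrist_torque': array([-0.05891761, -0.01917237, -0.04472127]), 'opening': 0.9969647015449039}
```

View pics/t0.png

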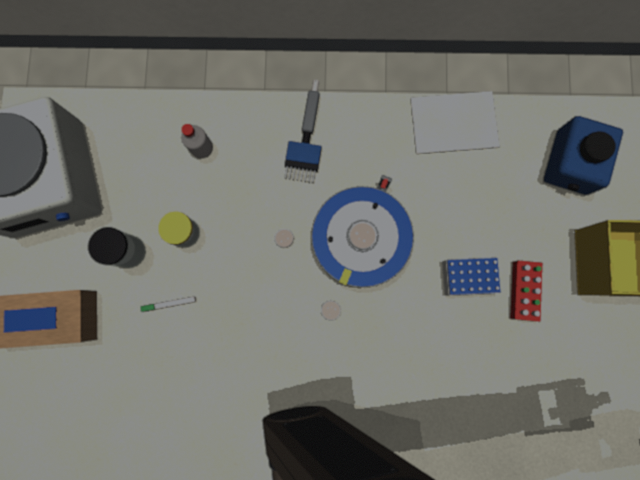

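View pics/s0.png

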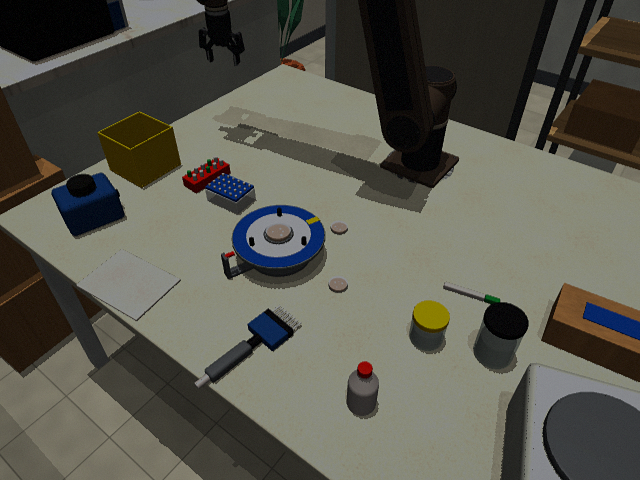

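The top view shows the platter at about (362,236), with the red pointer at (384,183), the yellow mark at (345,277), and pegs at (375,205), (331,239) and (382,261). The dish candidates are (362,236), (285,239) and (331,310). The first is the one on the platter. The scene view shows the platter at (279,238), the pointer at (230,255) and the mark at (313,220).

```bash
cat >> h.py <<'E'
def cen(m):
    ys,xs=np.nonzero(m); return xs.mean(),ys.mean(),len(xs)
def yellow(img,box):
    x0,y0,x1,y1=box; h=cv2.cvtColor(img[y0:y1,x0:x1],cv2.COLOR_RGB2HSV)
    m=(h[...,0]>22)&(h[...,0]<36)&(h[...,1]>130)&(h[...,2]>90)
    c=cen(m); return c[0]+x0,c[1]+y0,c[2]
E
python3 - <<'E'
from h import *
a=cams.read_camera('scene');b=cams.read_camera('top')
out=[]
for d,box in((b,(300,165,425,300)),(a,(215,190,340,290))):
    x0,y0,x1,y1=box
    im=d['color'][y0:y1,x0:x1]; h=cv2.cvtColor(im,cv2.COLOR_RGB2HSV)
    m=((h[...,0]>100)&(h[...,0]<125)&(h[...,1]>150)).astype(np.uint8)
    c=max(cv2.findContours(m,cv2.RETR_EXTERNAL,cv2.CHAIN_APPROX_NONE)[0],key=len)
    e=cv2.fitEllipse(cv2.convexHull(c)); u,v=e[0][0]+x0,e[0][1]+y0
    Y=yellow(d['color'],box)
    r=((h[...,0]<6)|(h[...,0]>174))&(h[...,1]>180)&(h[...,2]>80); R=cen(r)
    print('ell',u,v,e[1],'hub',onz(d,u,v,.07),'mark',Y,onz(d,*Y[:2],.07),'red',R[0]+x0,R[1]+y0,R[2],onz(d,R[0]+x0,R[1]+y0,.07))
    out.append((ray(d,u,v),ray(d,*Y[:2]),ray(d,R[0]+x0,R[1]+y0)))
    out.append(cv2.resize(im,(400,400),interpolation=cv2.INTER_CUBIC))
for (o1,r1),(o2,r2) in zip(out[0],out[2]):
    s=np.linalg.lstsq(np.c_[r1,-r2],o2-o1,rcond=None)[0]; p=(o1+s[0]*r1);q=o2+s[1]*r2;print('tri',(p+q)/2,np.linalg.norm(p-q))
cv2.imwrite('pics/c0.png',np.hstack([out[1],out[3]])[:,:,::-1])
E
```

```text
ell 362.18432998657227 236.20704650878906 (96.95523834228516, 98.39715576171875) hub [ 0.59163607 -0.09509232  0.07      ] mark (np.float64(344.90666666666664), np.float64(276.50666666666666), 75) [ 0.4968232  -0.05664985  0.07      ] red nan nan 0 [nan nan nan]
ell 277.92506408691406 235.93898391723633 (61.45145797729492, 91.48052215576172) hub [ 0.59905136 -0.09158713  0.07      ] mark (np.float64(312.35087719298247), np.float64(219.8421052631579), 57) [ 0.49680881 -0.05928836  0.07      ] red 228.95833333333334 253.95833333333334 24 [ 0.7208744  -0.14570697  0.07      ]
tri [ 0.59313642 -0.09617922  0.0629046 ] 0.0014594519685216785
tri [ 0.49736429 -0.05749469  0.071225  ] 0.0021557640186813287
 ** On entry to DLASCL parameter number  4 had an illegal value
 ** On entry to DLASCL parameter number  4 had an illegal value
 ** On entry to DLASCL parameter number  4 had an illegal value
 ** On entry to DLASCL parameter number  4 had an illegal value
 ** On entry to DLASCL parameter number  5 had an illegal value
 ** On entry to DLASCL parameter number  4 had an illegal valueh.py:13: RuntimeWarning: Mean of empty slice.
  ys,xs=np.nonzero(m); return xs.mean(),ys.mean(),len(xs)
  ret = ret.dtype.type(ret / rcount)
Traceback (most recent call last):
numpy.linalg.LinAlgError: SVD did not converge in Linear Least Squares
```

```bash
python3 - <<'E'
import cv2,numpy as np
t=cv2.imread('pics/t0.png')[170:300,300:430];s=cv2.imread('pics/s0.png')[190:290,215:340]
cv2.imwrite('pics/c0.png',np.hstack([cv2.resize(t,(400,400),interpolation=2),cv2.resize(s,(400,320),interpolation=2)] if 0 else [cv2.resize(t,(400,400),interpolation=2),cv2.copyMakeBorder(cv2.resize(s,(400,320),interpolation=2),0,80,0,0,0)]))
E
```

```text
(no output)
```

View pics/c0.png

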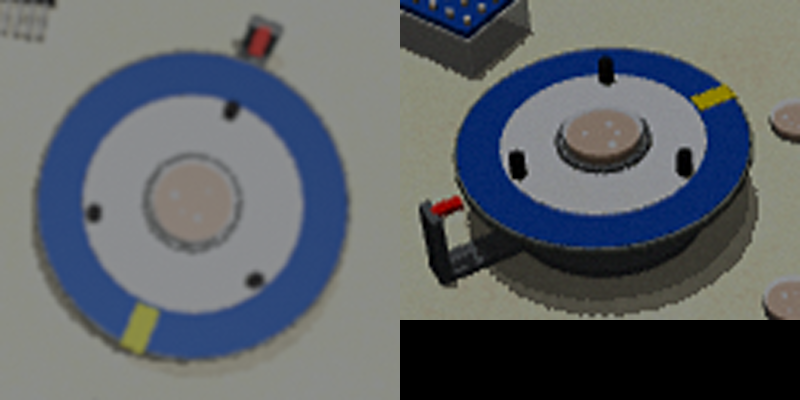

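The crop shows the band outline at x 35–348 and y 50–360 in the left panel, so full-picture centre ≈ (362.2,236.6). The red finger is at (261,41), the mark at (140,329), and the pegs at (231,110), (93,213) and (255,281). The choice is confirmed: the dish on the platter is the largest one.

```bash
python3 - <<'E'
from h import *
from scipy.optimize import least_squares
for n,fn,box in(('top','t0',(300,165,425,300)),('scene','s0',(215,190,340,290))):
    d=cams.read_camera(n); x0,y0,x1,y1=box
    im=d['color'][y0:y1,x0:x1]; h=cv2.cvtColor(im,cv2.COLOR_RGB2HSV)
    m=((h[...,0]>100)&(h[...,0]<125)&(h[...,1]>110)).astype(np.uint8)
    k,lab,st,_=cv2.connectedComponentsWithStats(m); m=(lab==1+np.argmax(st[1:,4])).astype(np.uint8)
    c=cv2.convexHull(max(cv2.findContours(m,cv2.RETR_EXTERNAL,cv2.CHAIN_APPROX_NONE)[0],key=len))[:,0]
    P=np.array([onz(d,u+x0,v+y0,.07)[:2] for u,v in c])
    s=least_squares(lambda q:np.hypot(*(P-q[:2]).T)-q[2],[.59,-.095,.117],loss='soft_l1',f_scale=.002).x
    Y=onz(d,*yellow(d['color'],box)[:2],.07)
    r=((h[...,0]<8)|(h[...,0]>172))&(h[...,1]>130); r[40:]&=(n=='scene'); R=cen(r); Rp=onz(d,R[0]+x0,R[1]+y0,.07)
    ang=lambda p:np.arctan2(p[1]-s[1],p[0]-s[0])
    print(n,'hub',s,'Y',Y,np.hypot(*(Y[:2]-s[:2])),ang(Y),'R',R,Rp,np.hypot(*(Rp[:2]-s[:2])),ang(Rp))
d=cams.read_camera('top')
for u,v in((231,110),(93,213),(255,281)):
    p=onz(d,300+u/3.077,170+v/3.077,.092);print(p)
p=onz(d,300+261/3.077,170+41/3.077,.07);print('red',p)
p=onz(d,300+193/3.077,170+203/3.077,.08);print('dish',p)
# bystander positions
for nm,u,v,z in(('jarY',176,228,.085),('jarB',108,246,.125),('rack',528,291,.053),('tip',473,276,.059),('mk',168,304,.015)): print(nm,onz(d,u,v,z))
E
```

```text
top hub [ 0.59321755 -0.09471067  0.11575525] Y [ 0.496653   -0.05650434  0.07      ] 0.10384813767828512 2.7648368767680043 R (np.float64(83.89583333333333), np.float64(18.229166666666668), 48) [ 0.71934112 -0.14453137  0.07      ] 0.13560699033440804 -0.3762015779522141
scene hub [ 0.59275794 -0.0962143   0.11662005] Y [ 0.49675345 -0.05909726  0.07      ] 0.10292976506028295 2.7726756651395905 R (np.float64(21.023255813953487), np.float64(60.93023255813954), 43) [ 0.70276476 -0.13919566  0.07      ] 0.11810545114323556 -0.37247690965926744
[ 0.65984964 -0.12217385  0.092     ]
[ 0.57969816 -0.02082748  0.092     ]
[ 0.53194517 -0.14109419  0.092     ]
red [ 0.71915408 -0.14671653  0.07      ]
dish [ 0.59071071 -0.09563193  0.08      ]
jarY [0.59872192 0.33790357 0.085     ]
jarB [0.54825909 0.47457768 0.125     ]
rack [ 0.4749556  -0.48056533  0.053     ]
tip [ 0.50607275 -0.3531171   0.059     ]
mk [0.42294892 0.36852722 0.015     ]
```

```bash
python3 - <<'E'
from h import *
from scipy.spatial.transform import Rotation as R
s=ctrl.get_state();M=R.from_quat(s['tcp_rot']).as_matrix();print(s['time'],np.round(M,4))
for p in([.50,-.10,.16],[.50,-.10,.078]):
    print((M.T@(np.array(p)-s['eef_pos']))/.3)
E
```

```text
0.35 [[-1.000e-04  9.508e-01  3.097e-01]
 [ 5.000e-04  3.097e-01 -9.508e-01]
 [-1.000e+00  1.000e-04 -5.000e-04]]
[ 0.23760035  1.48136831 -1.41631962]
[ 0.51093364  1.48134615 -1.41617586]
```

Emit:
play_rows --rows '[[0, [0, 0.8, -0.53], [0, 0, 0]], [0, [0, 0.8, -0.53], [0, 0, 0]], [0, [0, 0.8, -0.53], [0, 0, 0]], [0, [0, 0.8, -0.53], [0, 0, 0]], [0, [0, 0.8, -0.53], [0, 0, 0]], [0, [0, 0.8, -0.53], [0, 0, 0]], [0, [0, 0.8, -0.53], [0, 0, 0]], [0, [0, 0.8, -0.53], [0, 0, 0]]]'

```text
time: 1.02
eef_pos: [0.3914, -0.4113, 0.2315]
tcp_rot: [0.415, 0.573, -0.413, 0.573]
contact_force: [-1.0, -0.2, 0.1]
opening: -0.002
```

Emit:
play_rows --rows '[[0, [0.1, 0.8, -0.53], [-0.378, 0, 0]], [0, [0.2, 0.8, -0.53], [-0.378, 0, 0]], [0, [0.367, 0.8, -0.53], [-0.378, 0, 0]], [0, [0.367, 0.8, -0.53], [-0.378, 0, 0]], [0, [0.367, 0.8, -0.53], [-0.378, 0, 0]], [0, [0.367, 0.8, -0.53], [-0.378, 0, 0]], [0, [0.367, 0.8, -0.53], [-0.378, 0, 0]], [0, [0.367, 0.8, -0.53], [-0.378, 0, 0]], [0, [0.367, 0.8, -0.53], [-0.378, 0, 0]], [0, [0.367, 0.8, -0.53], [-0.378, 0, 0]]]'

```text
time: 1.85
eef_pos: [0.5669, -0.1903, 0.1205]
tcp_rot: [0.229, 0.669, -0.229, 0.668]
contact_force: [0.5, -0.4, 1.5]
opening: -0.004
```

```bash
cat >> h.py <<'E'
from scipy.spatial.transform import Rotation as Rn
HUB=np.array([.593,-.0955])
def st(*targets):
    s=ctrl.get_state();M=Rn.from_quat(s['tcp_rot']).as_matrix()
    print('t',round(s['time'],3),'p',np.round(s['eef_pos'],4),'F',np.round(s['contact_force'],2),'op',round(s['opening'],3))
    print(np.round(M,3).tolist())
    for p in targets: print(p,'->',np.round(M.T@(np.array(p)-s['eef_pos'])/.3,3))
E
python3 -c "
from h import *
st([.567,-.192,.075],[.51,-.122,.1])
d=shot('top','t1.png');e=shot('scene','s1.png')
cv2.imwrite('pics/c1.png',np.hstack([cv2.resize(d['color'][150:310,280:440],(400,400)),cv2.resize(e['color'][150:310,200:360],(400,400))])[:,:,::-1])"
```

```text
t 1.85 p [ 0.5669 -0.1903  0.1205] F [ 0.55 -0.35  1.46] op -0.004
[[-0.002, 0.613, 0.79], [0.0, 0.79, -0.613], [-1.0, -0.001, -0.001]]
[0.567, -0.192, 0.075] -> [ 0.152 -0.004  0.004]
[0.51, -0.122, 0.1] -> [ 0.069  0.063 -0.289]
```

View pics/c1.png

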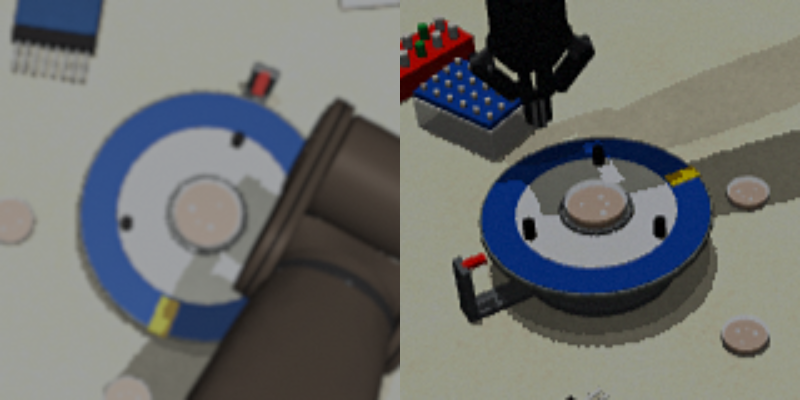

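The crop shows the tip at (538,115) above the rear band. The scene view of the mark (683,176) and pointer (475,262) is clear, while the arm hides the right of the top view. Next is a gentle touch test to calibrate the contact height.

Emit:
play_rows --rows '[[0, [0.1, 0, 0], [0, 0, 0]], [0, [0.15, 0, 0], [0, 0, 0]], [0, [0.16, 0, 0], [0, 0, 0]], [0, [0.165, 0, 0], [0, 0, 0]], [0, [0.165, 0, 0], [0, 0, 0]]]'

```text
time: 2.37
eef_pos: [0.5672, -0.1921, 0.0728]
tcp_rot: [0.23, 0.668, -0.23, 0.669]
contact_force: [-0.2, -0.8, -0.8]
opening: -0.0
```

Emit:
play_rows --rows '[[0, [0.005, 0, 0], [0, 0, 0]], [0, [0.005, 0, 0], [0, 0, 0]], [0, [0.005, 0, 0], [0, 0, 0]]]'

```text
time: 2.62
eef_pos: [0.5676, -0.1913, 0.0714]
tcp_rot: [0.23, 0.668, -0.23, 0.669]
contact_force: [-0.3, 0.5, -0.3]
opening: 0.001
```

Emit:
play_rows --rows '[[0, [0.005, 0, 0], [0, 0, 0]], [0, [0.005, 0, 0], [0, 0, 0]], [0, [0.005, 0, 0], [0, 0, 0]]]'

```text
time: 2.87
eef_pos: [0.5679, -0.1913, 0.0701]
tcp_rot: [0.23, 0.668, -0.23, 0.67]
contact_force: [-0.4, -0.3, 4.3]
opening: -0.002
```

Emit:
play_rows --rows '[[0, [-0.137, 0, 0], [0, 0, 0]], [0, [-0.137, 0, 0], [0, 0, 0]], [0, [-0.137, 0.066, -0.294], [0, 0, 0]], [0, [-0.137, 0.066, -0.294], [0, 0, 0]], [0, [-0.137, 0.066, -0.294], [0, 0, 0]], [0, [-0.137, 0.066, -0.294], [0, 0, 0]], [0, [-0.035, 0.066, -0.294], [0, 0, 0]], [0, [-0.035, 0.066, -0.294], [0, 0, 0]], [0, [-0.035, 0.066, -0.294], [0, 0, 0]]]'

```text
time: 3.62
eef_pos: [0.5092, -0.1212, 0.0782]
tcp_rot: [0.23, 0.67, -0.23, 0.668]
contact_force: [-0.1, -0.5, 0.6]
opening: -0.003
```

```bash
python3 -c "
from h import *
d=shot('scene','s2.png')
Y=yellow(d['color'],(215,190,340,290));p=onz(d,Y[0],Y[1],.07);print(Y,p,np.arctan2(p[1]-HUB[1],p[0]-HUB[0])+.374)
st()
cv2.imwrite('pics/c2.png',cv2.resize(d['color'][160:300,200:350],(600,560))[:,:,::-1])"
```

```text
(np.float64(314.22727272727275), np.float64(221.20454545454544), 44) [ 0.4981713  -0.05201997  0.07      ] 3.0856832885108405
t 3.667 p [ 0.5101 -0.1217  0.0794] F [-0.04  0.24  0.69] op -0.002
[[-0.0, 0.615, 0.788], [0.0, 0.788, -0.615], [-1.0, -0.0, -0.0]]
```

View pics/c2.png

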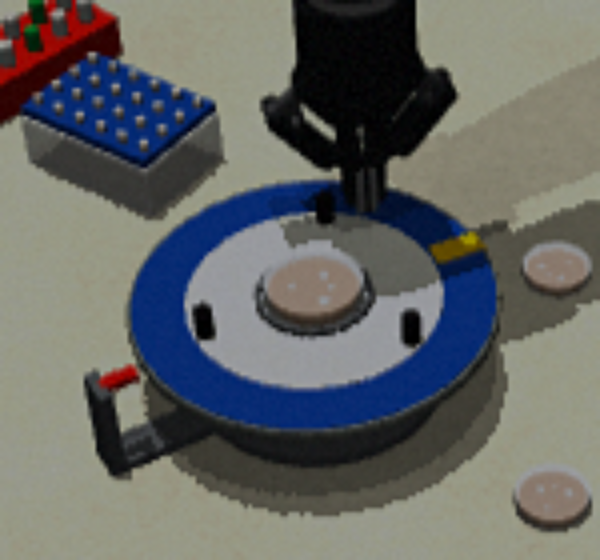

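The crop shows the finger at (365,190) just behind peg1 (325,207), with the mark at (460,247). Flicking now.

Emit:
play_rows --rows '[[0, [0, 0, 0.017], [0, 0, 0]], [0, [0, 0, 0.037], [0, 0, 0]], [0, [0, 0, 0.057], [0, 0, 0]], [0, [0, 0, 0.08], [0, 0, 0]], [0, [0, 0, 0.11], [0, 0, 0]], [0, [0, 0, 0.15], [0, 0, 0]], [0, [0, 0, 0.193], [0, 0, 0]], [0, [0, 0, 0.193], [0, 0, 0]], [0, [-0.07, 0, 0.193], [0, 0, 0]], [0, [-0.1, -0.067, 0.292], [0, 0, 0]]]'

```text
time: 4.5
eef_pos: [0.5651, -0.1866, 0.1091]
tcp_rot: [0.229, 0.671, -0.228, 0.668]
contact_force: [0.8, -0.4, 0.4]
opening: 0.0
```

```bash
cat > look.py <<'E'
from h import *
import sys,os
st([.567,-.192,.077])
for i in range(int(sys.argv[1])):
    d=cams.read_camera('scene'); t=ctrl.get_state()['time']-.05
    # mark: yellow region with loose value threshold
    x0,y0,x1,y1=225,195,330,272; h=cv2.cvtColor(d['color'][y0:y1,x0:x1],cv2.COLOR_RGB2HSV)
    m=(h[...,0]>20)&(h[...,0]<36)&(h[...,1]>140)&(h[...,2]>50)
    if m.sum()<8: print(t,'none',m.sum()); continue
    c=cen(m); p=onz(d,c[0]+x0,c[1]+y0,.07)[:2]-HUB
    print(round(t,3),'n',c[2],'r',round(np.hypot(*p),4),'ang',round((np.arctan2(p[1],p[0])+.374)%(2*np.pi),4))
cv2.imwrite('pics/'+sys.argv[2],cv2.resize(d['color'][160:300,200:350],(600,560))[:,:,::-1])
E
python3 look.py 3 c3.png
```

```text
t 4.5 p [ 0.5651 -0.1866  0.1091] F [ 0.8  -0.41  0.37] op 0.0
[[-0.003, 0.612, 0.791], [0.004, 0.791, -0.612], [-1.0, 0.001, -0.005]]
[0.567, -0.192, 0.077] -> [ 0.107 -0.01   0.017]
4.5 n 47 r 0.1032 ang 4.394
4.55 n 49 r 0.1028 ang 4.5186
4.6 n 47 r 0.1025 ang 4.6421
```

Emit:
play_rows --rows '[[0, [0.05, 0, 0], [0, 0, 0]], [0, [0.105, 0, 0], [0, 0, 0]], [0, [0.105, 0, 0], [0, 0, 0]], [0, [0.105, 0, 0], [0, 0, 0]], [0, [0.105, 0, 0], [0, 0, 0]], [0, [0.105, 0, 0], [0, 0, 0]], [0, [0.105, 0, 0], [0, 0, 0]], [0, [0.105, 0, 0], [0, 0, 0]], [0, [0.105, 0, 0], [0, 0, 0]], [0, [0.105, 0, 0], [0, 0, 0]]]'

```text
time: 5.48
eef_pos: [0.5665, -0.1907, 0.0781]
tcp_rot: [0.23, 0.669, -0.23, 0.669]
contact_force: [-0.5, -0.2, -0.2]
opening: -0.006
```

```bash
python3 look.py 3 c4.png
```

```text
t 5.483 p [ 0.5665 -0.1907  0.0781] F [-0.47 -0.22 -0.21] op -0.006
[[0.0, 0.615, 0.789], [-0.0, 0.789, -0.615], [-1.0, 0.0, 0.001]]
[0.567, -0.192, 0.077] -> [ 0.004 -0.002  0.004]
5.483 n 92 r 0.1057 ang 0.5461
5.533 n 93 r 0.1062 ang 0.6695
5.583 n 95 r 0.1065 ang 0.7923
```

Emit:
play_rows --rows '[[0, [0, 0, 0], [0, 0, 0]], [0, [0, 0, 0], [0, 0, 0]], [0, [0, 0, 0], [0, 0, 0]], [0, [0, 0, 0], [0, 0, 0]], [0, [0, 0, 0], [0, 0, 0]], [0, [0, 0, 0], [0, 0, 0]], [0, [0, 0, 0], [0, 0, 0]], [0, [0, 0, 0], [0, 0, 0]], [0, [0, 0, 0], [0, 0, 0]], [0, [0, 0, 0], [0, 0, 0]]]'

```text
time: 6.47
eef_pos: [0.5663, -0.1907, 0.0777]
tcp_rot: [0.23, 0.669, -0.23, 0.669]
contact_force: [0.6, 0.2, -1.1]
opening: 0.0
```

Emit:
play_rows --rows '[[0, [0, 0, 0], [0, 0, 0]], [0, [0, 0, 0], [0, 0, 0]], [0, [0, 0, 0], [0, 0, 0]], [0, [0, 0, 0], [0, 0, 0]]]'

```text
time: 6.8
eef_pos: [0.5663, -0.1907, 0.0777]
tcp_rot: [0.23, 0.669, -0.23, 0.669]
contact_force: [-0.1, -0.0, 0.2]
opening: -0.006
```

```bash
python3 look.py 2 c5.png
```

```text
t 6.8 p [ 0.5663 -0.1907  0.0777] F [-0.07 -0.02  0.18] op -0.006
[[-0.0, 0.615, 0.789], [0.0, 0.789, -0.615], [-1.0, 0.0, -0.0]]
[0.567, -0.192, 0.077] -> [ 0.002 -0.002  0.005]
6.8 n 51 r 0.1033 ang 3.7199
6.85 n 50 r 0.1033 ang 3.8345
```

Emit:
play_rows --rows '[[0, [0, 0, 0], [0, 0, 0]], [0, [0, 0, 0], [0, 0, 0]], [0, [0, 0, 0], [0, 0, 0]], [0, [0, 0, 0], [0, 0, 0]], [0, [0, 0, 0], [0, 0, 0]], [0, [0, 0, 0], [0, 0, 0]], [0, [0, 0, 0], [0, 0, 0]], [0, [0, 0, 0], [0, 0, 0]], [0, [0, 0, 0], [0, 0, 0]], [0, [0, 0, 0], [0, 0, 0]]]'

```text
time: 7.73
eef_pos: [0.5663, -0.1907, 0.0777]
tcp_rot: [0.23, 0.669, -0.23, 0.669]
contact_force: [0.4, 0.4, -0.4]
opening: 0.001
```

Emit:
play_rows --rows '[[0, [0.038, 0, 0], [0, 0, 0]], [0, [0.038, 0, 0], [0, 0, 0]], [0, [0.038, 0, 0], [0, 0, 0]], [0, [0.038, 0, 0], [0, 0, 0]]]'

```text
time: 8.07
eef_pos: [0.5696, -0.1923, 0.07]
tcp_rot: [0.23, 0.666, -0.23, 0.672]
contact_force: [0.4, 0.9, 11.2]
opening: -0.0
```

```bash
python3 look.py 2 c6.png
```

```text
t 8.067 p [ 0.5696 -0.1923  0.07  ] F [ 0.44  0.92 11.24] op -0.0
[[0.008, 0.615, 0.788], [-0.004, 0.788, -0.615], [-1.0, 0.002, 0.008]]
[0.567, -0.192, 0.077] -> [-0.023 -0.005 -0.007]
8.067 n 72 r 0.104 ang 6.0621
8.117 n 71 r 0.1038 ang 6.0615
```

View pics/c6.png

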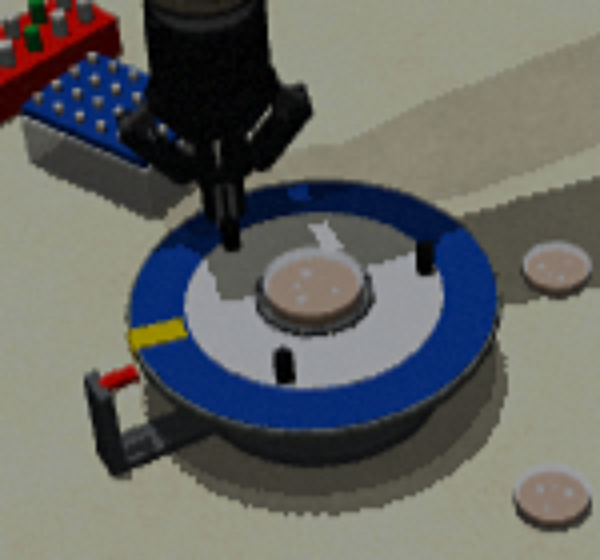

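The crop shows the platter held with the mark at (158,333), short of the red pointer (118,378) by about 0.22 rad. I'll keep pressing and drag it round.

Emit:
play_rows --rows '[[0, [0, 0.006, 0.016], [-0.035, 0, 0]], [0, [0, 0.015, 0.032], [-0.07, 0, 0]], [0, [0, 0.025, 0.048], [-0.105, 0, 0]], [0, [0, 0.037, 0.063], [-0.14, 0, 0]], [0, [0, 0.037, 0.063], [-0.14, 0, 0]], [0, [0, 0.037, 0.063], [-0.14, 0, 0]]]'

```text
time: 8.67
eef_pos: [0.5914, -0.1949, 0.07]
tcp_rot: [0.154, 0.687, -0.156, 0.693]
contact_force: [0.3, 0.6, 12.3]
opening: -0.003
```

```bash
python3 look.py 2 c7.png; python3 - <<'E'
from h import *
# angle of mark vs red finger from both cameras, same picture
for n,bx in(('scene',(215,190,340,290)),('top',(300,165,440,300))):
    d=cams.read_camera(n);x0,y0,x1,y1=bx;h=cv2.cvtColor(d['color'][y0:y1,x0:x1],cv2.COLOR_RGB2HSV)
    y=(h[...,0]>20)&(h[...,0]<36)&(h[...,1]>110)&(h[...,2]>50); r=((h[...,0]<6)|(h[...,0]>174))&(h[...,1]>140); 
    if n=='top': r[40:]=0
    for k,m in(('Y',y),('R',r)):
        if m.sum()<5: print(n,k,'none');continue
        c=cen(m);p=onz(d,c[0]+x0,c[1]+y0,.07)[:2]-HUB;print(n,k,c[2],np.hypot(*p),np.arctan2(p[1],p[0]))
E
```

```text
t 8.667 p [ 0.5914 -0.1949  0.07  ] F [ 0.34  0.61 12.25] op -0.003
[[0.007, 0.428, 0.904], [-0.003, 0.904, -0.428], [-1.0, 0.0, 0.008]]
[0.567, -0.192, 0.077] -> [-0.024 -0.026 -0.078]
8.667 n 80 r 0.1047 ang 0.007
8.717 n 80 r 0.1046 ang 0.0042
scene Y 83 0.10492422749739627 -0.3708378399124097
scene R 46 0.11214908104687651 -0.4528157359496193
top Y 90 0.1033027123671809 -0.35639358949506944
top R 42 0.13526281895268402 -0.37156861367846883
```

View pics/c7.png

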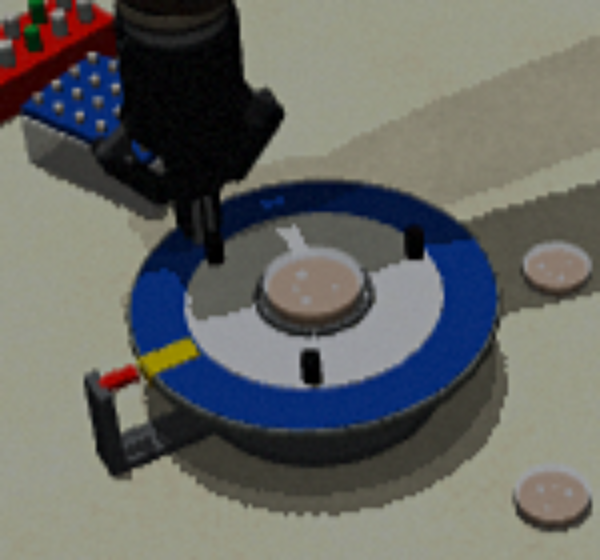

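The mark (168,357) is now in line with the pointer (118,378), and both cameras agree to within 0.02 rad. Lifting off.

Emit:
play_rows --rows '[[0, [-0.06, 0, 0], [0, 0, 0]], [0, [-0.18, 0, 0], [0, 0, 0]], [0, [-0.3, 0, 0], [0, 0, 0]], [0, [-0.4, 0, 0], [0, 0, 0]], [0, [-0.4, 0, 0], [0, 0, 0]]]'

```text
time: 9.28
eef_pos: [0.5918, -0.1954, 0.1943]
tcp_rot: [0.154, 0.685, -0.156, 0.695]
contact_force: [0.9, -0.7, 1.7]
opening: 0.003
```

```bash
python3 look.py 6 c8.png
```

```text
t 9.283 p [ 0.5918 -0.1954  0.1943] F [ 0.85 -0.74  1.74] op 0.003
[[0.012, 0.428, 0.904], [-0.006, 0.904, -0.428], [-1.0, -0.0, 0.014]]
[0.567, -0.192, 0.077] -> [ 0.39  -0.025 -0.085]
9.283 n 76 r 0.104 ang 6.1827
9.333 n 73 r 0.104 ang 6.1687
9.383 n 74 r 0.1042 ang 6.1582
9.433 n 71 r 0.1042 ang 6.1476
9.483 n 70 r 0.1037 ang 6.1369
9.533 n 73 r 0.104 ang 6.1264
```

View pics/c8.png

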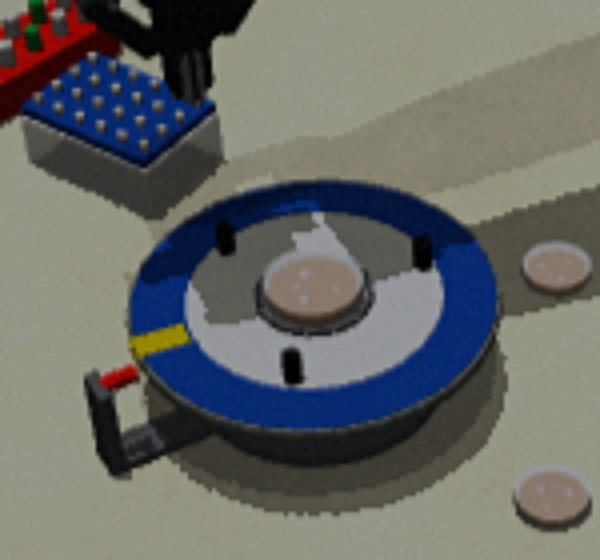

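The fingers are clear, but the release kicked the platter: it is drifting back at −0.21 rad/s, with the mark at (160,340). I'll catch it again more lightly, well before it can stand still.

```bash
python3 -c "
from h import *
st([.5914,-.1949,.075])"
```

```text
t 9.583 p [ 0.5868 -0.1929  0.1835] F [ 0.17  0.03 -0.12] op -0.002
[[-0.004, 0.428, 0.904], [0.002, 0.904, -0.428], [-1.0, 0.0, -0.005]]
[0.5914, -0.1949, 0.075] -> [0.362 0.001 0.018]
```

Emit:
play_rows --rows '[[0, [0.13, 0, 0], [0, 0, 0]], [0, [0.25, 0, 0], [0, 0, 0]], [0, [0.33, 0, 0], [0, 0, 0]], [0, [0.36, 0, 0], [0, 0, 0]], [0, [0.37, 0, 0], [0, 0, 0]], [0, [0.377, 0, 0], [0, 0, 0]], [0, [0.379, 0, 0], [0, 0, 0]], [0, [0.379, 0, 0], [0, 0, 0]]]'

```text
time: 10.25
eef_pos: [0.5893, -0.1942, 0.0745]
tcp_rot: [0.155, 0.689, -0.155, 0.691]
contact_force: [0.3, 0.4, 0.5]
opening: -0.001
```

```bash
python3 look.py 2 c9.png
```

```text
t 10.25 p [ 0.5893 -0.1942  0.0745] F [0.27 0.35 0.47] op -0.001
[[0.003, 0.428, 0.904], [-0.002, 0.904, -0.428], [-1.0, -0.0, 0.003]]
[0.567, -0.192, 0.077] -> [-0.008 -0.025 -0.07 ]
10.25 n 68 r 0.1036 ang 5.9851
10.3 n 70 r 0.1037 ang 5.9753
```

Emit:
play_rows --rows '[[0, [0.008, 0, 0], [0, 0, 0]], [0, [0.012, 0, 0], [0, 0, 0]], [0, [0.016, 0, 0], [0, 0, 0]], [0, [0.016, 0, 0], [0, 0, 0]]]'

```text
time: 10.68
eef_pos: [0.5896, -0.1939, 0.0701]
tcp_rot: [0.155, 0.689, -0.155, 0.691]
contact_force: [-0.2, 1.9, 6.3]
opening: 0.004
```

```bash
python3 look.py 2 c10.png
```

```text
t 10.683 p [ 0.5896 -0.1939  0.0701] F [-0.22  1.95  6.26] op 0.004
[[0.004, 0.428, 0.904], [-0.001, 0.904, -0.428], [-1.0, 0.001, 0.004]]
[0.567, -0.192, 0.077] -> [-0.023 -0.026 -0.071]
10.683 n 70 r 0.1039 ang 5.9562
10.733 n 70 r 0.1039 ang 5.9562
```

Emit:
play_rows --rows '[[0, [-0.001, 0.005, 0.012], [-0.026, 0, 0]], [0, [-0.002, 0.0114, 0.024], [-0.052, 0, 0]], [0, [-0.002, 0.018, 0.036], [-0.078, 0, 0]], [0, [-0.002, 0.025, 0.047], [-0.103, 0, 0]], [0, [-0.002, 0.032, 0.058], [-0.129, 0, 0]], [0, [-0.002, 0.04, 0.069], [-0.155, 0, 0]], [0, [-0.002, 0.0487, 0.08], [-0.181, 0, 0]], [0, [-0.002, 0.0574, 0.0894], [-0.207, 0, 0]], [0, [-0.002, 0.0574, 0.0894], [-0.207, 0, 0]], [0, [-0.002, 0.0574, 0.0894], [-0.207, 0, 0]]]'

```text
time: 11.62
eef_pos: [0.6208, -0.1897, 0.0701]
tcp_rot: [0.041, 0.705, -0.042, 0.707]
contact_force: [0.8, 1.4, 6.6]
opening: -0.005
```

```bash
python3 look.py 2 c11.png
```

```text
t 11.617 p [ 0.6208 -0.1897  0.0701] F [0.79 1.36 6.56] op -0.005
[[0.002, 0.118, 0.993], [-0.001, 0.993, -0.118], [-1.0, -0.001, 0.002]]
[0.567, -0.192, 0.077] -> [-0.023 -0.029 -0.177]
11.617 n 78 r 0.1042 ang 6.2779
11.667 n 77 r 0.1041 ang 6.2772
```

Emit:
play_rows --rows '[[0, [-0.001, 0, 0], [0, 0, 0]], [0, [-0.002, 0, 0], [0, 0, 0]], [0, [-0.003, 0, 0], [0, 0, 0]], [0, [-0.003, 0, 0], [0, 0, 0]], [0, [-0.003, 0, 0], [0, 0, 0]], [0, [-0.003, 0, 0], [0, 0, 0]]]'

```text
time: 12.22
eef_pos: [0.6201, -0.1898, 0.0701]
tcp_rot: [0.041, 0.705, -0.042, 0.706]
contact_force: [0.3, 0.7, 5.6]
opening: -0.001
```

```bash
python3 look.py 2 c12.png
```

```text
t 12.217 p [ 0.6201 -0.1898  0.0701] F [0.32 0.71 5.56] op -0.001
[[0.001, 0.117, 0.993], [-0.001, 0.993, -0.117], [-1.0, -0.001, 0.001]]
[0.567, -0.192, 0.077] -> [-0.023 -0.028 -0.175]
12.217 n 79 r 0.1048 ang 6.2747
12.267 n 78 r 0.1045 ang 6.2741
```

Emit:
play_rows --rows '[[0, [-0.001, 0, 0.001], [0, 0, 0]], [0, [-0.002, 0, 0.002], [0, 0, 0]], [0, [-0.003, 0, 0.003], [0, 0, 0]], [0, [-0.004, 0, 0.004], [0, 0, 0]], [0, [-0.005, 0, 0.005], [0, 0, 0]], [0, [-0.006, 0, 0.005], [0, 0, 0]], [0, [-0.007, 0, 0.005], [0, 0, 0]], [0, [-0.007, 0, 0.005], [0, 0, 0]], [0, [-0.007, 0, 0.005], [0, 0, 0]]]'

```text
time: 13.07
eef_pos: [0.6206, -0.1893, 0.0707]
tcp_rot: [0.042, 0.706, -0.041, 0.705]
contact_force: [0.4, 0.5, -0.3]
opening: 0.002
```

```bash
python3 look.py 2 c12.png
```

```text
t 13.067 p [ 0.6206 -0.1893  0.0707] F [ 0.4   0.5  -0.27] op 0.002
[[-0.001, 0.117, 0.993], [0.001, 0.993, -0.117], [-1.0, 0.001, -0.001]]
[0.567, -0.192, 0.077] -> [-0.021 -0.03  -0.177]
13.067 n 78 r 0.1046 ang 6.2762
13.117 n 80 r 0.1045 ang 6.2774
```

Emit:
play_rows --rows '[[0, [-0.003, 0, 0], [0, 0, 0]], [0, [-0.006, 0, 0], [0, 0, 0]], [0, [-0.02, 0, 0], [0, 0, 0]]]'

```text
time: 13.42
eef_pos: [0.6206, -0.1894, 0.0769]
tcp_rot: [0.042, 0.706, -0.041, 0.705]
contact_force: [0.3, 0.4, -0.4]
opening: -0.003
```

```bash
python3 look.py 10 c12.png
```

```text
t 13.417 p [ 0.6206 -0.1894  0.0769] F [ 0.31  0.38 -0.42] op -0.003
[[-0.001, 0.117, 0.993], [0.001, 0.993, -0.117], [-1.0, 0.001, -0.001]]
[0.567, -0.192, 0.077] -> [-0.    -0.03  -0.177]
13.417 n 80 r 0.1041 ang 6.2756
13.467 n 79 r 0.1042 ang 6.2767
13.517 n 78 r 0.1045 ang 6.2761
13.567 n 79 r 0.1043 ang 6.2751
13.617 n 79 r 0.1043 ang 6.2767
13.667 n 80 r 0.1041 ang 6.2756
13.717 n 79 r 0.1042 ang 6.2767
13.767 n 78 r 0.1045 ang 6.2761
13.817 n 79 r 0.1042 ang 6.2767
13.867 n 79 r 0.1043 ang 6.2767
```

It is at rest. I'll raise the hand clear and do a last check.

Emit:
play_rows --rows '[[0, [-0.08, 0, 0], [0, 0, 0]], [0, [-0.18, 0, 0], [0, 0, 0]], [0, [-0.28, 0, 0], [0, 0, 0]], [0, [-0.35, 0, 0], [0, 0, 0]], [0, [-0.35, 0, 0], [0, 0, 0]], [0, [-0.35, 0, 0], [0, 0, 0]]]'

```text
time: 14.42
eef_pos: [0.622, -0.1901, 0.1844]
tcp_rot: [0.041, 0.705, -0.042, 0.707]
contact_force: [-0.5, 1.3, -1.1]
opening: -0.0
```

```bash
python3 look.py 2 c13.png; python3 -c "
from h import *
shot('scene','s9.png')"
```

```text
t 14.417 p [ 0.622  -0.1901  0.1844] F [-0.45  1.31 -1.06] op -0.0
[[0.003, 0.117, 0.993], [-0.002, 0.993, -0.117], [-1.0, -0.001, 0.004]]
[0.567, -0.192, 0.077] -> [ 0.357 -0.027 -0.183]
14.417 n 76 r 0.1045 ang 6.2712
14.467 n 75 r 0.1043 ang 6.2708
```

View pics/s9.png

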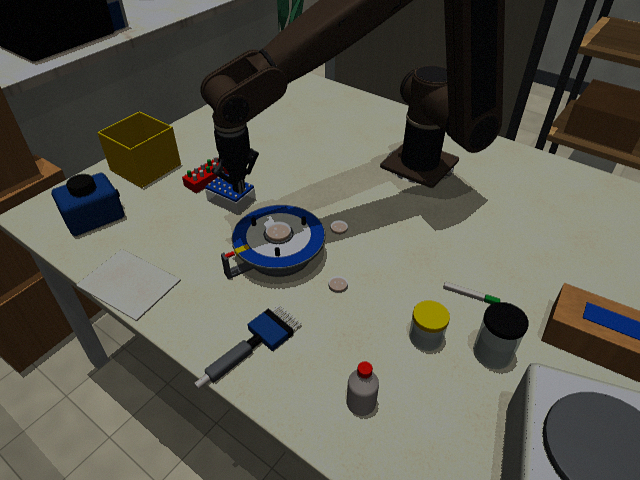

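The mark (237,252) lies at the red pointer (229,255), the dish is in the middle, and the bystanders stand where they did in the first picture. I'm handing in.

```bash
python3 -c "
from h import *
print(ctrl.sign_off())"
```

```text
the job is handed in; nothing more can be done
None
```

The yellow mark is at rest at the red pointer and the job is handed in, at about 14.6 s on the robot's clock; no verdict was reported.

- **Spin:** I flicked the platter by peg1 to about 2.5 rad/s counter-clockwise (about 0.4 turn/s). It coasted untouched past the pointer once and came round again.
- **First stop:** I braked it on the blue band 0.22 rad short of the pointer. Still pressing, I dragged it into line and held it there, with the two cameras differing by about 0.015 rad.
- **What went wrong:** the first lift-off was too fast and kicked the platter backward at about 0.2 rad/s. I caught it lightly while it was still moving and before it could stand still. I then dragged it back, let the pressure off slowly and lifted gently.
- **Last checks:**
  - Over 0.45 s after the second release the mark stayed at −0.007 rad. After I raised the hand it read −0.012 rad, about 1.5 mm from the pointer.
  - That small shift came with a new arm position and shadow. The last two readings, 0.05 s apart, differ by less than 0.001 rad.
  - In the last picture the dish is in the middle, the other things look unmoved and the hand is clear. I judged these by eye.

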